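Feel the plaster head, stop the fan

ROBOT

A 6-joint arm with a two-finger parallel gripper is mounted at the origin on the work surface. World frame = base frame: x ahead of the robot, y to its left, z up, the work surface at z = 0. Lengths are in m, angles in rad, forces in N, time in s.
With the tool pointing down it reaches from about 0.35 to 0.85 m from the base axis. Payload 8.1 kg.
Tool frame: the origin (TCP) lies on the mounting face of the last link; the fingertips stand 173 mm ahead of it and the grasp point (between the pads) lies 155 mm ahead of it (manip.tip_extent is the distance from the TCP to the fingertips, in m); z points along the fingers, y is the line along which they close (so a half turn about z gives the same grasp; the last joint's range is limited). The gripper opens to 85 mm and grips with 20 to 120 N. Pads are 22 mm wide; open, the fingers measure 114 mm over their backs; the gripper's body (76 mm by 85 mm) begins 54 mm behind the grasp point. The pads swing forward as they close: fully open they stand 13 mm farther back than shut.
Start: joints at [1.077, 0.13, 1.488, -0, 1.523, -0.085], TCP at [0.238, 0.551, 0.405] pointing down, gripper open.
Joint ranges: [-2.96, 2.96], [-0.89, 2.26], [0.02, 2.5], [-1.34, 4.48], [0, 2.73], [-2.66, 2.66]. Speed limits (rad/s): [2.39, 2.39, 2.79, 3.14, 3.14, 3.14].

INTERFACE

Orientations are given as a rotation vector (axis times angle).
In Python, from bench import manip, get_image, get_calibration, order gives the robot as it stands.
- The arm moves only by the tool move_arm, never from a script. Its argument "steps" is a list of rows, each a list of 3 entries, a list of its own where there are three numbers: the turn, a rotation vector about the tool's x, y, z in degrees, then the shift along the tool's x, y, z in m, then the gripper's target within -1 to 1 (shut at 1, half-way at 0, fully open at -1). In form: [[[wx, wy, wz], [x, y, z], gripper], ...]. A call has 1 to 10 rows; each row is the pose to reach, as a shift and turn from the pose commanded when the call began, along the tool's axes at that moment; what a row does not reach only later rows make up. A row lasts 1/10 s, in which the tool goes at most 50 mm and 8.59 degrees, less where a joint would pass 70% of its speed; a pose out of reach is approached as far as the arm can. A call with a gripper value outside its range is refused whole. The fingers move at their own pace and stop on an object; "squeeze" is the grip in N (left out, the last holds). Time passes only in rows, so rows that repeat a pose let the fingers close. It gives the time, the measured TCP pose, the force, the opening and the grip force at its end, in the units of the state.
- manip.read_state(): the state, without advancing time (a new reading comes with each control period).
- get_image(name): name is "scene" or "top" or "wrist"; returns (picture, depth): 480x640x3 uint8, red, green, blue; 480x640 float32, m along the optical axis (not along the pixel's ray), 0 where there is no reading.
- get_calibration(name): a dict with "K" (3x3 intrinsics, pixels), "extrinsics" (4x4, takes a point from world to camera coordinates). Camera axes: x right, y down, z forward; pixel columns grow to the right and rows downward; lengths in m; the calibration is good to about 2 mm. A picture is of the moment at which its call begins: read the wrist's pose just before it. get_calibration takes no time and is no camera call; for the wrist camera it gives the pose at the moment of the call.
- order.finish_job(): hands the job in; it is judged then, once.
The state is a dict: "t": time; "joint_positions": joint angles; "joint_vel": joint speeds; "joint_torque": joint torques, N m; "position": TCP position; "tool_rot": TCP orientation; "wrist_force": force on the tool from outside, world axes, zero at the start; "wrist_torque": the same for the moment, N m; "width": finger opening in m; "finger_force": force on a finger pad.
Only numpy, scipy, OpenCV 4.12 (cv2) and the standard library are available. Lean on these libraries where they do the work, as an engineer would, in place of code of your own. Each camera call takes 0.05 s, during which the arm holds its last target. There are 200 camera calls.

TASK

The bald plaster head on the drying board was cast last: touch the top of it lightly with the fingertips to feel that it has set, then lift clear and switch off the drying fan by pressing the larger of the two buttons on its control box all the way in and letting it spring back. Do not touch the other two heads or press the small button, and do not shift, tip or pick up anything; finish with the hand clear.

Things in the scene. Friction and masses are not known exactly. Their poses are not given: they have to be found in the camera images.
- head_bald: the plaster head with a smooth bald crown and nothing on it, loose on the drying board and easily shifted (about 0.4 kg): square plinth 66 x 66 x 20 mm, neck 34 mm across, egg-shaped head 60 mm across, 120 mm high in all. Origin: centre of its underside; z up, face to -x. The plaster is rigid: approach slowly; a touch of 1 to 4 N is plenty, and one above 15 N counts as rough
- crown (a point): the highest point of the bald head, 120 mm above its underside and on its vertical axis; the spot to touch, from above
- head_bun: plaster head of the same size with a ball-shaped hair bun on top, 147 mm high; loose, not to be touched. Origin: centre of its underside
- head_hat: plaster head of the same size wearing a hat with a flat round brim (88 mm across, 102 mm up), 139 mm high; loose, not to be touched. Origin: centre of its underside. The three heads stand side by side on the board, about 130 mm apart, in any order
- drying_board: fixed plywood board, 200 x 420 x 18 mm, long along its own y; origin: centre of its underside
- control_box: fixed grey control box of the fan, 100 x 160 x 50 mm, long along its own y, with two grey round push buttons in black housings on its top; origin: centre of its underside
- off_button_top (a point): centre of the top face of the larger button (38 mm across), the fan's off switch, 38 mm along the box's own +y from its centre and 72 mm above the table when out; pressed straight down
- off_button (a joint): travel of the larger button, m: 0 out, 0.006 fully in. A spring returns it; fully in takes 5 N
- speed_button_top (a point): centre of the top face of the small button (18 mm across), 42 mm along the box's own -y from its centre, 72 mm above the table; leave it alone
- speed_button (a joint): travel of the small button, m: 0 out, 0.006 fully in
- spatula: flat steel spatula with a handle, 200 mm long, lying on the drying board in front of the heads along the board's y; loose
- roll_plate: white plate, 130 mm across, with three bread rolls, 36 mm high; loose
- tape_roll: roll of paper tape lying flat, 100 mm across, 25 mm high; loose
- wooden_hand: artist's model hand of pale wood on a round foot, 64 mm across the foot, 190 mm high; loose
- primer_jar: small white jar with a black cap, 60 mm across, 75 mm high; loose

How it is judged:
On the way, in this order (a step that is already met when the one before it is completed fails the run):
1. the fingertips rest lightly on the top of the bald head (contact force between the fingers and head_bald above 0.3 N and z of the grasp point in the frame of crown above 0 m), for 0.05 s.
2. the hand is clear of the head again (contact force between the fingers and head_bald below 0.01 N and distance between the grasp point and crown above 0.05 m), for 0.1 s.
3. the larger button is pressed fully in (value of joint off_button above 0.0048 m), for 0.05 s.
At the end, for the whole second after the job is handed in: Touched on top with at most 15 N, the bald head stands upright within 12 mm of its start; the larger button, then pressed at least 4.8 of 6 mm, is back within 1.5 mm of out, the small one unpressed; all other loose things within 10 mm of their start, the other heads untouched (distance of head_bald from where it was at the start of the episode below 0.012 m and angle between head_bald's own z axis and vertical below 0.1 rad and linear speed of head_bald below 0.02 m/s and value of joint each of off_button, speed_button below 0.0015 m and distance of each of head_bun, head_hat, spatula, roll_plate, tape_roll, wooden_hand, primer_jar from where it was at the start of the episode below 0.01 m).
It fails at once if the bald head is touched harder than 15 N (contact force between any of the fingers, the arm and head_bald above 15 N).
It fails at once if the bald head is shifted or lifted by more than 12 mm, or tipped (distance of head_bald from where it was at the start of the episode above 0.012 m or angle between head_bald's own z axis and vertical above 0.15 rad).
It fails at once if another head is touched (contact force between any of the fingers, the arm and head_bun above 0.3 N or contact force between any of the fingers, the arm and head_hat above 0.3 N).
It fails at once if the small button is pressed (value of joint speed_button above 0.002 m).
It fails at once if a bystander is shifted, tipped or lifted by more than 10 mm (distance of any of head_bun, head_hat, spatula, roll_plate, tape_roll, wooden_hand, primer_jar from where it was at the start of the episode above 0.01 m).
It also fails if it takes over 48 s, if anything falls off the work surface, if the arm or the gripper's body presses on something with over 40 N, if the wrist force passes 120 N, or if a joint passes its speed limit or range.

## Working session

There is one attempt and no reset: what is moved stays moved. The work goes in short steps, Python scripts to look and compute and a tool call to move; the robot and the scene stay as the last step left them, time stands still between calls to the robot, and variables do not carry over. Pictures are saved under pics/ and viewed, at most 10 in all, crops included, and the job is handed in when it is done.

Besides the shell and the picture viewer there is one more tool, called as name([rows], argument=value, ...), one row to a line, values as JSON. move_arm: Moves the arm, as the interface text tells. Its arguments: {"type":"object","properties":{"steps":{"type":"array","items":{"type":"array"}},"squeeze":{"type":"number"}},"required":["steps"]}

```bash
mkdir -p pics
cat > h.py <<'E'
import numpy as np, cv2
from bench import manip, get_image, get_calibration, order
def pts(name,d):
    c=get_calibration(name);K=np.array(c["K"]);E=np.array(c["extrinsics"])
    v,u=np.mgrid[:d.shape[0],:d.shape[1]]
    P=np.stack([(u-K[0,2])/K[0,0]*d,(v-K[1,2])/K[1,1]*d,d],-1)
    return (P-E[:3,3])@E[:3,:3]
def snap(name,fn):
    im,d=get_image(name); cv2.imwrite('pics/'+fn+'.png',im[:,:,::-1]); np.savez('pics/'+fn+'.npz',im=im,d=d,P=pts(name,d)); return im,d
E
python3 - <<'E'
from h import *
for n in("top","scene"): 
    snap(n,n); c=get_calibration(n); E=np.array(c["extrinsics"]); print(n,-E[:3,:3].T@E[:3,3])
print(manip.read_state())
E
```

```text
top [0.3515602  0.08951066 1.27712158]
scene [ 1.0574111  -0.55559874  1.23262882]
{'t': 0.1, 'joint_positions': array([ 1.07661296e+00,  1.31106505e-01,  1.48919210e+00, -1.85206170e-05,
        1.52299963e+00, -8.53724033e-02]), 'joint_vel': array([-0.00061088, -0.00088077, -0.00312125, -0.00071932,  0.00081966,
        0.00080795]), 'joint_torque': array([ 7.16675368e-04, -5.70953679e+01, -5.01941800e+01, -2.44921503e-04,
        8.35020735e-03,  8.51058803e-05]), 'position': array([0.23837846, 0.55038449, 0.40372469]), 'tool_rot': array([-6.37599426e-01, -3.07572987e+00,  2.57532892e-03]), 'wrist_force': array([-0.10006824,  0.10961286, -0.68010436]), 'wrist_torque': array([-0.05355051,  0.00391056,  0.04445227]), 'finger_force': 0.0, 'width': 0.08511692495224975}
```

View pics/top.png

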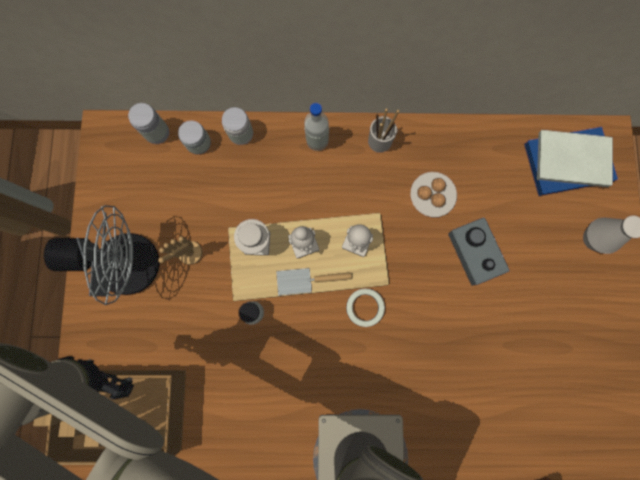

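View pics/scene.png

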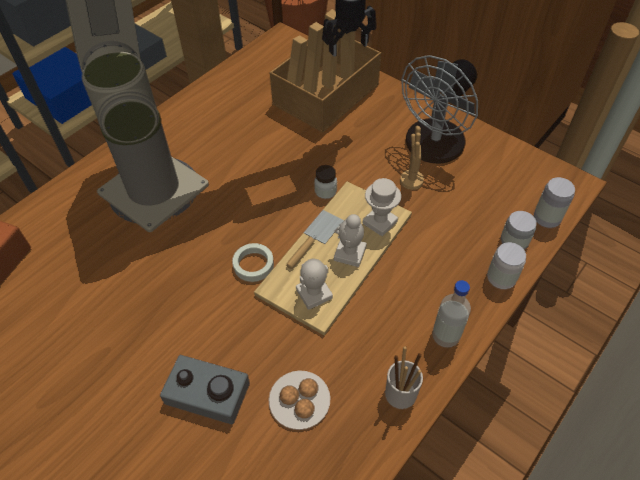

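The top view shows the hat head at (252,237), the bun head at (302,237) and the bald head at (358,237). The control box has its large button at (476,237) and its small one at (489,265). The scene view agrees: the bald head is at (313,272), and the large button at (220,387) is on the plate side.

Run:
```python
from h import *
for n,(hu,hv),bs in(("top",(358,237),((476,237),(489,265))),("scene",(313,275),((220,385),(185,377)))):
    f=np.load(f'pics/{n}.npz');P=f['P'];d=f['d']
    w=P[hv-30:hv+30,hu-25:hu+25].reshape(-1,3); w=w[(w[:,2]>.075)&(w[:,2]<.2)]
    print(n,'bald max z',np.sort(w[:,2])[-5:],'n',len(w))
    # sphere-ish fit: x,y with upper part; crown pts
    c=w[w[:,2]>w[:,2].max()-.006]; print(' crown',c.mean(0),len(c))
    A=np.c_[2*w,np.ones(len(w))]; s=np.linalg.lstsq(A,(w**2).sum(1),rcond=None)[0]; print(' sphere',s[:3],np.sqrt(s[3]+s[:3]@s[:3]))
    for u,v in bs:
        b=P[v-16:v+16,u-16:u+16].reshape(-1,3); 
        b=b[(b[:,2]>.066)&(b[:,2]<.09)]
        print(' button',b.mean(0),len(b),np.ptp(b,axis=0), P[v,u])
    # box
    q=P[(P[...,2]>.042)&(P[...,2]<.056)&(np.hypot(P[...,0]-P[bs[0][1],bs[0][0],0],P[...,1]-P[bs[0][1],bs[0][0],1])<.16)]
    r=cv2.minAreaRect((q[:,:2]*1000).astype(np.float32)); print(' box',r,np.median(q[:,2]))
```

```text
top bald max z [0.1406992  0.14087375 0.14104166 0.14117844 0.1420995 ] n 490
 crown [0.56185564 0.00711022 0.13781057] 78
 sphere [0.56162074 0.00772853 0.10654677] 0.0321888697667935
 button [ 0.57039255 -0.30546972  0.071677  ] 163 [0.0425927  0.03622642 0.0112968 ] [ 0.56819564 -0.30342221  0.07345714]
 button [ 0.49723238 -0.33518005  0.07058577] 42 [0.01844335 0.01999041 0.01308767] [ 0.49468522 -0.33506009  0.0703907 ]
 box ((536.0769653320312, -320.2344665527344), (160.2938690185547, 102.14566040039062), 21.86079978942871) 0.049774941899667295
scene bald max z [0.14060432 0.14076907 0.14092881 0.14205423 0.1430488 ] n 679
 crown [0.5657142  0.00707312 0.13856672] 69
 sphere [0.5623103  0.00861622 0.10739151] 0.0319557046039461
 button [ 0.57464583 -0.30655198  0.07200119] 279 [0.04886531 0.04729931 0.01219006] [ 0.57492352 -0.30551615  0.07231066]
 button [ 0.49980254 -0.33688447  0.07177902] 59 [0.0177846  0.02711039 0.01080317] [ 0.50624457 -0.33847088  0.07186623]
 box ((537.8850708007812, -320.8446044921875), (160.82168579101562, 101.77679443359375), 22.489198684692383) 0.050261799251001216
```

The crown measures about (0.562, 0.008, 0.138), and both views agree with the expected 18+120 mm height. The off button is at (0.572, -0.306, 0.072), which matches the box geometry. I'll close the fingers and fly over the crown.

```bash
cat >> h.py <<'E'
from scipy.spatial.transform import Rotation as R
def delta(x,y,z):
    s=manip.read_state(); print('tip',manip.tip_extent,'t',s['t'],'pos',s['position'],'F',s['wrist_force'])
    print(np.round(R.from_rotvec(s['tool_rot']).inv().apply(np.array([x,y,z])-s['position']),4))
E
python3 -c "
from h import *
delta(.562,.008,.41)"
```

```text
tip 0.1734 t 0.1 pos [0.23837846 0.55038449 0.40372469] F [-0.10006824  0.10961286 -0.68010436]
[-0.5126 -0.3691 -0.0057]
```

move_arm([
  [[0,0,0],[-0.041,-0.03,-0.006],1],
  [[0,0,0],[-0.082,-0.059,-0.006],1],
  [[0,0,0],[-0.123,-0.089,-0.006],1],
  [[0,0,0],[-0.164,-0.118,-0.006],1],
  [[0,0,0],[-0.205,-0.148,-0.006],1],
  [[0,0,0],[-0.246,-0.177,-0.006],1],
  [[0,0,0],[-0.287,-0.207,-0.006],1],
  [[0,0,0],[-0.328,-0.236,-0.006],1],
  [[0,0,0],[-0.369,-0.266,-0.006],1],
  [[0,0,0],[-0.41,-0.295,-0.006],1],
], squeeze=20)

```text
t: 1.1
position: [0.4951, 0.1195, 0.4105]
tool_rot: [-0.638, -3.076, 0.0]
wrist_force: [1.4, 1.4, -0.0]
width: -0.0002
finger_force: 0.0
```

```bash
python3 -c "
from h import *
delta(.562,.008,.41)"
```

```text
tip 0.1734 t 1.1 pos [0.49507581 0.11953248 0.41046368] F [ 1.44054134  1.41354575 -0.02112569]
[-0.1057 -0.0757  0.0004]
```

move_arm([
  [[0,0,0],[-0.04,-0.03,0],1],
  [[0,0,0],[-0.075,-0.055,0],1],
  [[0,0,0],[-0.095,-0.069,0],1],
  [[0,0,0],[-0.103,-0.074,0],1],
  [[0,0,0],[-0.103,-0.074,0.02],1],
  [[0,0,0],[-0.103,-0.074,0.04],1],
  [[0,0,0],[-0.103,-0.074,0.055],1],
  [[0,0,0],[-0.103,-0.074,0.06],1],
  [[0,0,0],[-0.103,-0.074,0.06],1],
  [[0,0,0],[-0.103,-0.074,0.06],1],
])

```text
t: 2.1
position: [0.5599, 0.013, 0.3516]
tool_rot: [0.637, 3.075, 0.0]
wrist_force: [0.4, 0.2, -0.2]
width: 0.0004
finger_force: 0.0
```

Run:
```python
from h import *
delta(.562,.008,.3114)
im,d=snap("top","t2"); im2,d2=snap("scene","s2")
a=cv2.resize(im[170:310,290:430],(400,400)); b=cv2.resize(im2[180:320,240:380],(400,400))
cv2.imwrite('pics/c2.png',np.hstack([a,b])[:,:,::-1])
```

```text
tip 0.1734 t 2.1 pos [0.55989292 0.01304724 0.35158445] F [ 0.40431479  0.23948817 -0.20673002]
[-0.0039 -0.0038  0.0402]
```

View pics/c2.png

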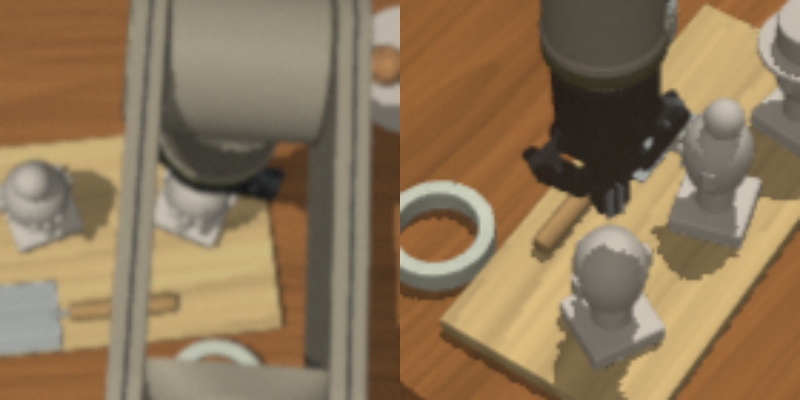

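Left, the arm covers the bald head from above. Right, the shut fingertips (crop ~(612,205)) hang above the bald crown (612,235), clear of the bun head. I'll correct the offset and go down 28 mm.

move_arm([
  [[0,0,0],[-0.002,-0.002,0.006],1],
  [[0,0,0],[-0.003,-0.003,0.012],1],
  [[0,0,0],[-0.003,-0.003,0.018],1],
  [[0,0,0],[-0.003,-0.003,0.024],1],
  [[0,0,0],[-0.003,-0.003,0.027],1],
  [[0,0,0],[-0.003,-0.003,0.028],1],
  [[0,0,0],[-0.003,-0.003,0.028],1],
  [[0,0,0],[-0.003,-0.003,0.028],1],
])

```text
t: 3.0
position: [0.5614, 0.0088, 0.323]
tool_rot: [0.638, 3.076, 0.0]
wrist_force: [0.8, -0.0, -0.8]
width: 0.0002
finger_force: 0.0
```

```bash
python3 -c "
from h import *
delta(.562,.008,.3114)"
```

```text
tip 0.1734 t 3.0 pos [0.56137426 0.00878031 0.32297423] F [ 0.82468151 -0.02234397 -0.80516054]
[-0.0009 -0.0005  0.0116]
```

move_arm([
  [[0,0,0],[0,0,0.003],1],
  [[0,0,0],[0,0,0.006],1],
  [[0,0,0],[0,0,0.008],1],
  [[0,0,0],[0,0,0.009],1],
  [[0,0,0],[0,0,0.009],1],
  [[0,0,0],[0,0,0.009],1],
])

```text
t: 3.6
position: [0.5613, 0.0088, 0.3137]
tool_rot: [0.638, 3.076, 0.0]
wrist_force: [-0.3, -0.7, -0.3]
width: 0.0
finger_force: 0.0
```

move_arm([
  [[0,0,0],[0,0,0.0005],1],
  [[0,0,0],[0,0,0.001],1],
  [[0,0,0],[0,0,0.001],1],
])

```text
t: 3.9
position: [0.5613, 0.0088, 0.3126]
tool_rot: [-0.638, -3.076, 0.0]
wrist_force: [-1.0, -0.4, -0.2]
width: 0.0001
finger_force: 0.0
```

move_arm([
  [[0,0,0],[0,0,0.0005],1],
  [[0,0,0],[0,0,0.001],1],
  [[0,0,0],[0,0,0.001],1],
])

```text
t: 4.2
position: [0.5612, 0.0088, 0.3116]
tool_rot: [-0.638, -3.076, 0.0]
wrist_force: [0.4, 0.1, 0.8]
width: 0.0001
finger_force: 0.0
```

move_arm([
  [[0,0,0],[0,0,0.0005],1],
  [[0,0,0],[0,0,0.0005],1],
])

```text
t: 4.4
position: [0.5613, 0.0088, 0.3113]
tool_rot: [0.638, 3.076, 0.0]
wrist_force: [-0.0, 0.7, 0.2]
width: -0.0002
finger_force: 0.4
```

move_arm([
  [[0,0,0],[0,0,0.0004],1],
  [[0,0,0],[0,0,0.0004],1],
])

```text
t: 4.6
position: [0.5613, 0.0088, 0.3112]
tool_rot: [0.638, 3.076, 0.0]
wrist_force: [-1.6, -0.1, 3.8]
width: -0.0001
finger_force: 2.0
```

move_arm([
  [[0,0,0],[0,0,0],1],
  [[0,0,0],[0,0,0],1],
])

```text
t: 4.8
position: [0.5613, 0.0088, 0.3111]
tool_rot: [0.638, 3.076, 0.0]
wrist_force: [-1.7, 1.0, 5.4]
width: 0.0001
finger_force: 2.7
```

The touch held steady at about 4–5 N, so I'll lift straight up.

move_arm([
  [[0,0,0],[0,0,-0.003],1],
  [[0,0,0],[0,0,-0.01],1],
  [[0,0,0],[0,0,-0.03],1],
  [[0,0,0],[0,0,-0.06],1],
  [[0,0,0],[0,0,-0.09],1],
  [[0,0,0],[0,0,-0.1],1],
  [[0,0,0],[0,0,-0.1],1],
  [[0,0,0],[0,0,-0.1],1],
])

```text
t: 5.6
position: [0.5611, 0.0088, 0.4096]
tool_rot: [-0.637, -3.075, 0.0]
wrist_force: [0.2, -0.2, -0.2]
width: -0.0001
finger_force: 0.0
```

```bash
python3 -c "
from h import *
delta(.572,-.306,.40)"
```

```text
tip 0.1734 t 5.6 pos [0.56105649 0.00878069 0.40957083] F [ 0.19598422 -0.22718569 -0.15702121]
[-0.1352 -0.2845  0.0095]
```

move_arm([
  [[0,0,0],[-0.018,-0.037,0],1],
  [[0,0,0],[-0.036,-0.075,0],1],
  [[0,0,0],[-0.054,-0.113,0],1],
  [[0,0,0],[-0.072,-0.151,0],1],
  [[0,0,0],[-0.09,-0.189,0],1],
  [[0,0,0],[-0.108,-0.227,0],1],
  [[0,0,0],[-0.126,-0.265,0],1],
  [[0,0,0],[-0.135,-0.284,0.005],1],
  [[0,0,0],[-0.135,-0.284,0.01],1],
  [[0,0,0],[-0.135,-0.284,0.01],1],
])

```text
t: 6.6
position: [0.5718, -0.305, 0.3976]
tool_rot: [-0.638, -3.072, -0.004]
wrist_force: [0.1, 0.5, -0.6]
width: 0.0001
finger_force: 0.0
```

move_arm([
  [[0,0,0],[0,0,0.03],1],
  [[0,0,0],[0,0,0.06],1],
  [[0,0,0],[0,0,0.09],1],
  [[0,0,0],[0,0,0.11],1],
  [[0,0,0],[0,0,0.12],1],
  [[0,0,0],[0,0,0.12],1],
  [[0,0,0],[0,0,0.12],1],
  [[0,0,0],[0,0,0.12],1],
])

```text
t: 7.4
position: [0.573, -0.3055, 0.2828]
tool_rot: [0.636, 3.074, -0.002]
wrist_force: [-0.1, -0.6, 1.2]
width: 0.0
finger_force: 0.0
```

Run:
```python
from h import *
delta(.572,-.306,.2454)
im2,d2=snap("scene","s3"); im,d=snap("wrist","w3")
a=cv2.resize(im2[300:460,140:300],(400,400)); b=cv2.resize(im,(533,400))[:, :400]
cv2.imwrite('pics/c3.png',np.hstack([a,b])[:,:,::-1])
P=pts("scene",d2); P0=np.load('pics/scene.npz')
m=np.abs(d2-P0['d'])[255:310,285:345]; print('head change',np.median(m),np.percentile(m,95))
```

```text
tip 0.1734 t 7.4 pos [ 0.57295456 -0.30549797  0.28282673] F [-0.11188864 -0.56096926  1.21629127]
[ 0.0008 -0.0008  0.0374]
head change 0.0029267073 0.008538181
```

View pics/c3.png

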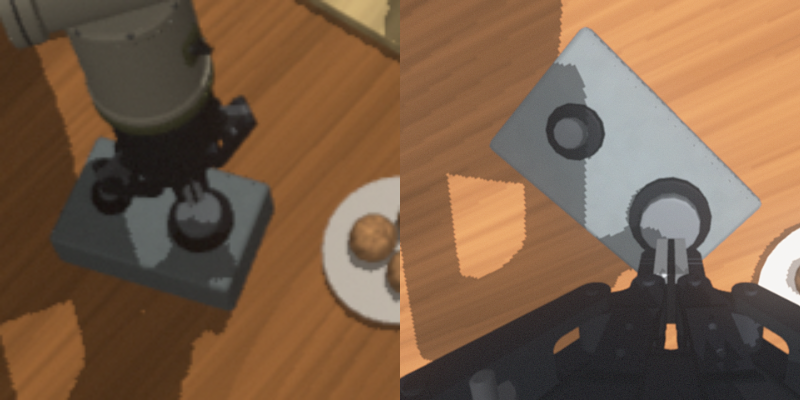

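Both crops show the shut fingertips standing over the large button. The small one (wrist crop (575,132)) is well away from the hand. I'll go down to it now.

move_arm([
  [[0,0,0],[0.001,-0.001,0.01],1],
  [[0,0,0],[0.001,-0.001,0.02],1],
  [[0,0,0],[0.001,-0.001,0.028],1],
  [[0,0,0],[0.001,-0.001,0.033],1],
  [[0,0,0],[0.001,-0.001,0.035],1],
  [[0,0,0],[0.001,-0.001,0.036],1],
  [[0,0,0],[0.001,-0.001,0.037],1],
  [[0,0,0],[0.001,-0.001,0.038],1],
  [[0,0,0],[0.001,-0.001,0.039],1],
  [[0,0,0],[0.001,-0.001,0.039],1],
])

```text
t: 8.5
position: [0.5711, -0.3061, 0.2422]
tool_rot: [0.638, 3.075, -0.0]
wrist_force: [-2.1, 0.1, 3.1]
width: 0.0001
finger_force: 1.6
```

move_arm([
  [[0,0,0],[0,0,0.001],1],
  [[0,0,0],[0,0,0.002],1],
  [[0,0,0],[0,0,0.003],1],
  [[0,0,0],[0,0,0.003],1],
])

```text
t: 8.9
position: [0.5711, -0.3061, 0.2395]
tool_rot: [0.638, 3.076, -0.0]
wrist_force: [-1.6, 1.7, 7.6]
width: 0.0002
finger_force: 3.6
```

move_arm([
  [[0,0,0],[0,0,0.0005],1],
  [[0,0,0],[0,0,0.001],1],
  [[0,0,0],[0,0,0.0015],1],
  [[0,0,0],[0,0,0.0015],1],
  [[0,0,0],[0,0,0.0015],1],
])

```text
t: 9.4
position: [0.5712, -0.3061, 0.2393]
tool_rot: [0.637, 3.075, -0.001]
wrist_force: [-6.7, 5.0, 15.1]
width: -0.0001
finger_force: 8.1
```

It reached the hard stop: the tip is at 65.9 mm, 6.1 mm of travel, and the force rises with no further motion. I'll release and lift clear.

move_arm([
  [[0,0,0],[0,0,-0.005],1],
  [[0,0,0],[0,0,-0.012],1],
  [[0,0,0],[0,0,-0.03],1],
  [[0,0,0],[0,0,-0.06],1],
  [[0,0,0],[0,0,-0.1],1],
  [[0,0,0],[0,0,-0.13],1],
  [[0,0,0],[0,0,-0.15],1],
  [[0,0,0],[0,0,-0.15],1],
  [[0,0,0],[0,0,-0.15],1],
  [[0,0,0],[0,0,-0.15],1],
])

```text
t: 10.4
position: [0.5705, -0.3058, 0.385]
tool_rot: [-0.637, -3.073, -0.002]
wrist_force: [0.3, -0.2, -0.4]
width: 0.0003
finger_force: 0.0
```

Run:
```python
from h import *
im,d=snap("wrist","w4"); P=pts("wrist",d); s=manip.read_state(); print(s['t'],s['position'],s['wrist_force'])
for c in((.572,-.306),(.498,-.336)):
    m=(np.hypot(P[...,0]-c[0],P[...,1]-c[1])<.007)&(P[...,2]<.1); print(np.median(P[m][:,2]),m.sum())
im2,d2=snap("scene","s4"); P=pts("scene",d2)
w=P[245:305,288:338].reshape(-1,3); w=w[(w[:,2]>.075)&(w[:,2]<.2)]
A=np.c_[2*w,np.ones(len(w))]; q=np.linalg.lstsq(A,(w**2).sum(1),rcond=None)[0]; print('head',q[:3])
```

```text
10.45 [ 0.57051949 -0.30572891  0.38481406] [-0.06202967 -0.04127085 -0.79067101]
0.07267553686522492 253
0.07262218022211656 295
head [0.56269125 0.00864153 0.10741929]
```

View pics/s4.png

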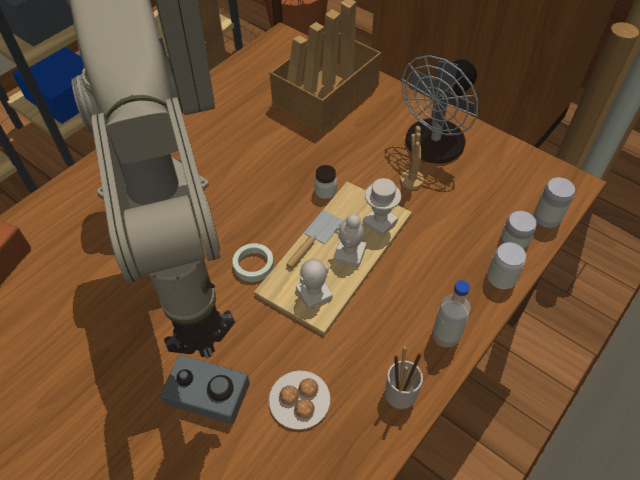

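The hand is clear above the box. Both buttons are out at 72.6 mm, the bald head at (313,272) is unmoved, and everything else is where it began.

```bash
python3 -c "
from bench import order
print(order.finish_job())"
```

```text
the job is handed in; nothing more can be done
None
```

I touched the bald head on its crown at about 4–5 N, lifted clear, pressed the larger button to its stop (about 6 mm) and let it spring back; the last images show nothing shifted, and the job is handed in with the hand clear (no verdict was returned).

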